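Open the dust extractor and show its filter cassette

TASK

The clay-dust extractor's filter is due for a look: pull the latch lever on the machine's right side forward until it drops into the service notch (the place marked on the deck with two raised bars), and swing the cover flap by its ball knob up and right over to the back so that it stays open. Then draw the filter cassette straight up out of its slot by the grip tab and show it: upright, turned a quarter turn so that a pleated face looks out over the machine's louvred front, its lower edge at least 5 cm above the machine's top. Finish while holding it still there in the gripper, clear of the machine, with the lever still in the service notch and the flap open; never drop the cassette, and leave the other things on the table where they are.

Things in the scene. Friction and masses are not known exactly. Their poses are not given: they have to be found in the camera images.
- extractor: dust extractor, grey sheet-metal box 210 (its x) x 156 (y) x 132 mm high to its flat top deck, on rubber feet; cannot move. Origin: centre of its underside, on the table; +z up. The louvred intake front looks to its -x, towards the robot give or take its yaw; an outlet spigot at the back sticks out 32 mm. Latch lever on its right side (-y). Frame for the mm positions below
- slot_mouth (a point): centre of the cassette slot's mouth, 92 mm above the extractor's origin. Slot 104 (x) x 20 (y) mm, 80 deep, in the floor of a service well 128 (x) x 100 (y) mm sunk 40 mm into the deck and closed by the cover flap
- lever (a joint): latch lever angle, rad: 0 running notch (start; its hook holds an ear of the flap down), 0.80 service notch (flap free) (end stop). Grows as the ball comes forward (extractor's -x). A sprung plunger makes the notches: up to about 3 N at the ball to pass the hump at 0.40, then it drops into the next notch by itself
- lever_pivot (a point): lever's pivot, at (-10, -88, 70) mm in the extractor's frame; axis along the extractor's y. On the deck beside the ball's two places are raised steel marks: one round pip at the running place (back), two short bars at the service place (front)
- lever_ball (a point): centre of the lever's black ball, 24 mm across, on a 9 mm rod: at (30, -88, 182) mm in the extractor's frame in the running notch, (-62, -88, 177) in the service notch, on an arc of 119 mm radius about the pivot. Gripped from above across the extractor's y, it pivots between the fingers; it can be pushed too
- flap (a joint): cover flap angle, rad: 0 shut flat on the deck (start); grows as its front edge swings up and over to the back; stop at 2.0. Flap 132 (x) x 116 (y) x 5 mm, 180 g, hinge nearly free: past 1.6 it falls back to the stop and stays, let go earlier than 1.2 it falls shut
- flap_hinge (a point): middle of the flap's hinge axis, at (70, 0, 135) mm in the extractor's frame, along the flap's back edge; axis along the extractor's y
- flap_knob (a point): centre of the flap's black ball knob, 20 mm across, on a 9 mm stem near the flap's front edge, 23 mm off its upper face; at (-50, 0, 161) mm in the extractor's frame when shut, on an arc of 123 mm radius about the hinge. Gripped from above across the extractor's y, it pivots between the fingers
- cassette_mid (a point): middle, half-way up, of the loose filter cassette (about 160 g, 114 mm high, lower edge 57 mm below): frame 100 (its x) x 16 thick (its y) x 80 mm high, pleated paper on both broad faces (+y, -y); centred on top a tab 44 (x) x 10 thick (y) mm, from 23 to 57 mm above this point. Starts in the slot, axes along the extractor's, this point at (0, 0, 69) mm; 2 mm play

How it is judged:
On the way, in this order (a step that is already met when the one before it is completed fails the run):
1. the latch lever is in the service notch while the flap is still shut (value of joint lever above 0.72 rad and value of joint flap below 0.2 rad), for 0.2 s.
2. the cover flap is swung past upright to the back (value of joint flap above 1.6 rad), for 0.2 s.
3. the cassette is drawn up clear of the machine's deck, hanging from the fingers (z of cassette_mid in the frame of extractor above 0.19 m and contact force between the fingers and cassette above 0.5 N and contact force between cassette and extractor below 0.05 N), for 0.2 s.
At the end, for the whole second after the job is handed in: Cassette still in the fingers alone, tab up (0.2 rad), lower edge about 5 cm over the deck (cassette_mid above 0.235 m), its y axis within 0.25 rad of the extractor's x, either way; arm and fingers clear of the machine; lever above 0.72 rad, flap above 1.6 rad (height (world z) of cassette_mid above 0.235 m and angle between cassette_mid's own z axis and vertical below 0.2 rad and angle between the y axis of cassette_mid and the x axis of extractor, either way round below 0.25 rad and contact force between the fingers and cassette above 0.5 N and contact force between each of cassette, the arm, the fingers and extractor below 0.05 N and contact force between cassette and brush_tin below 0.05 N and contact force between cassette and bowl below 0.05 N and contact force between cassette and easel below 0.05 N and linear speed of cassette below 0.03 m/s and angular speed of cassette below 0.2 rad/s and value of joint lever above 0.72 rad and value of joint flap above 1.6 rad); the arm keeps its last pose, push and grip.
It fails at once if the cassette is dropped (height (world z) of cassette_mid below 0.055 m or angle between cassette_mid's own z axis and vertical above 0.8 rad).
It fails at once if another thing on the table is pushed more than 3 cm from its place (distance of any of stamp_block, blue_jar, timer, round_cutter, rolling_pin, wood_rib, brush_2 from where it was at the start of the episode above 0.03 m).
It also fails if it takes over 64 s, if anything falls off the work surface, if the arm or the gripper's body presses on something with over 40 N, if the wrist force passes 120 N, or if a joint passes its speed limit or range.

ROBOT

A 6-joint arm with a two-finger parallel gripper is mounted at the origin on the work surface; the furniture and walls round the work are solid. World frame = base frame: x ahead of the robot, y to its left, z up, the work surface at z = 0. Lengths are in m, angles in rad, forces in N, time in s.
With the tool pointing down it reaches from about 0.25 to 0.775 m from the base axis. Payload 4 kg.
Tool frame: the origin (TCP) lies at the centre of the arm's flange, where the gripper is bolted on; the fingertips stand 199 mm ahead of it and the grasp point (between the pads) lies 180 mm ahead of it (robot.tcp_to_tips is the z of the fingertips in the tool frame, in m); z points along the fingers, y is the line along which they close (so a half turn about z gives the same grasp; the last joint's range is limited). The gripper opens to 94 mm and grips with 3 to 60 N. Pads are 16 mm wide; open, the fingers measure 119 mm over their backs; the gripper's body (75 mm by 177 mm) begins 78 mm behind the grasp point.
Start: joints at [-1.304, 0.087, 1.371, -0, 1.684, -0.103], TCP at [0.199, -0.513, 0.405] pointing down, gripper open.
Joint ranges: [-3.1, 3.1], [-0.76, 2.03], [0.27, 2.55], [-1.08, 4.22], [0.17, 2.65], [-2.57, 2.57]. Speed limits (rad/s): [2.79, 2.79, 3.14, 3.14, 3.14, 3.14].

INTERFACE

Orientations are given as [roll, pitch, yaw] about the fixed x, y, z axes, in that order (R = Rz(yaw) Ry(pitch) Rx(roll)).
In Python, from bench import robot gives the robot as it stands.
- The arm moves only by the tool play_rows, never from a script. Its arguments are lists of equal length, an entry for each row: "translation": the shift along the tool's x, y, z scaled (see below), a list of three; "twist": the turn, a rotation vector about the tool's x, y, z scaled (see below), a list of three; "gripper": the opening, from -1 (shut) to 1 (fully open). A call has 1 to 8 rows; each row shifts and turns the commanded pose from where the row before left it, along the tool's axes as they then stand; what a row does not reach is not made up. The controller multiplies each number of a shift by 0.04 m and each number of a turn by 0.1 rad. A row lasts 1/10 s, in which the tool goes at most 50 mm and 8.59 degrees, less where a joint would pass 70% of its speed; a pose out of reach is approached as far as the arm can. A call with a number of a shift or a turn outside -1 to 1 is refused whole. A call with a gripper value outside its range is refused whole. The fingers move at their own pace and stop on an object; the grip force is fixed at half the most. Time passes only in rows, so rows that do not move let the fingers close. It gives the time, the measured TCP pose, the force, the opening and the grip force at its end, in the units of the state.
- robot.get_obs(): the state, without advancing time (a new reading comes with each control period).
- robot.snapshot(name): name is "scene" or "top" or "wrist"; returns the picture (384x512x3 uint8, red, green, blue); there is no depth.
- robot.camera_model(name): a dict with "camera_matrix" (3x3 intrinsics, pixels), "rvec" (rotation vector, rad) and "tvec" (3), from world to camera coordinates, as OpenCV has them. Camera axes: x right, y down, z forward; pixel columns grow to the right and rows downward; lengths in m; the calibration is good to about 2 mm. A picture is of the moment at which its call begins: read the wrist's pose just before it. camera_model takes no time and is no camera call; for the wrist camera it gives the pose at the moment of the call.
- robot.close_job(): hands the job in; it is judged then, once.
Trained networks look in the newest picture that a camera, given by its name, has taken for a name from the list of things; names that differ only in an ending like _2 or _b are one class to them, and where a whole thing is asked for, a point or a joint stands for the part that bears it (a point fixed in the world has none). Each returns a list of dicts, best first, with "score" (0 to 1); they miss things now and then, are a little off and sometimes report something else, mostly with a low value. They report only what shows in the picture. A call takes as long as a camera call.
- robot.recognise(name, camera): "centre" ([x, y, z] in m, in world coordinates, good to about 4 mm: the middle of the surface that is visible of it).
- robot.spot_point(name, camera): "centre" ([x, y, z] in m, in world coordinates, good to about 4 mm: a listed point, or the origin of a listed thing).
The state is a dict: "time": time; "joint_positions": joint angles; "qvel": joint speeds; "joint_torque": joint torques, N m; "tool_pos": TCP position; "ee_rot": TCP orientation; "wrist_force": force on the tool from outside, world axes, zero at the start; "wrist_torque": the same for the moment, N m; "width": finger opening in m; "finger_force": force on a finger pad.
Only numpy, scipy, OpenCV 4.12 (cv2) and the standard library are available. Lean on these libraries where they do the work, as an engineer would, in place of code of your own. Each camera call takes 0.05 s, during which the arm holds its last target. There are 200 camera calls.

## Working session

There is one attempt and no reset: what is moved stays moved. The work goes in short steps, Python scripts to look and compute and a tool call to move; the robot and the scene stay as the last step left them, time stands still between calls to the robot, and variables do not carry over. Pictures are saved under pics/ and viewed, at most 10 in all, crops included, and the job is handed in when it is done.

Besides the shell and the picture viewer there is one more tool, called after "Request:" by a JSON object that holds its "method" and its "body". play_rows: Moves the arm, as the interface text tells. Its arguments: {"type":"object","properties":{"translation":{"type":"array","items":{"type":"array","items":{"type":"number","minimum":-1,"maximum":1}}},"twist":{"type":"array","items":{"type":"array","items":{"type":"number","minimum":-1,"maximum":1}}},"gripper":{"type":"array","items":{"type":"number"}}},"required":["translation","twist","gripper"]}

```bash
mkdir -p pics; ls; cat > h.py <<'E'
import numpy as np, cv2
from bench import robot
from scipy.spatial.transform import Rotation as R
def snap(n,f):
    im=robot.snapshot(n); cv2.imwrite('pics/'+f,im[:,:,::-1]); return im
E
python3 - <<'E'
from h import *
o=robot.get_obs(); print({k:np.round(v,3).tolist() for k,v in o.items()})
for c in ['scene','top']:
    snap(c,c+'0.png')
    for n in ['extractor','slot_mouth','lever_pivot','lever_ball','flap_hinge','flap_knob','cassette_mid']:
        for d in robot.spot_point(n,c)[:2]: print(c,n,np.round(d['centre'],3),round(d['score'],2))
a=cv2.imread('pics/scene0.png');b=cv2.imread('pics/top0.png')
cv2.imwrite('pics/both.png',cv2.resize(np.vstack([a,b]),(400,600)) if 0 else cv2.resize(np.hstack([a,b]),(800,300)))
E
```

```text
pics
{'time': 0.0, 'joint_positions': [-1.304, 0.088, 1.372, -0.0, 1.684, -0.103], 'qvel': [0.001, -0.0, -0.001, 0.0, 0.0, -0.001], 'joint_torque': [0.0, -34.017, -30.243, 0.072, 0.033, -0.0], 'tool_pos': [0.199, -0.513, 0.404], 'ee_rot': [-3.139, -0.0, 0.37], 'wrist_force': [0.315, -0.601, 0.04], 'wrist_torque': [0.014, 0.009, 0.011], 'finger_force': 0.0, 'width': 0.094}
scene extractor [ 0.495 -0.211  0.002] 0.73
scene lever_pivot [ 0.504 -0.303  0.072] 0.75
scene lever_ball [ 0.543 -0.297  0.188] 0.79
scene lever_ball [ 0.495 -0.211  0.003] 0.71
scene flap_knob [ 0.447 -0.225  0.158] 0.72
scene flap_knob [ 0.555 -0.199  0.136] 0.47
top extractor [ 0.49  -0.215 -0.004] 0.94
top lever_pivot [ 0.502 -0.304  0.067] 0.87
top lever_ball [ 0.542 -0.297  0.183] 0.6
top flap_hinge [ 0.559 -0.192  0.133] 0.71
top flap_knob [ 0.442 -0.228  0.162] 0.88
```

View pics/scene0.png

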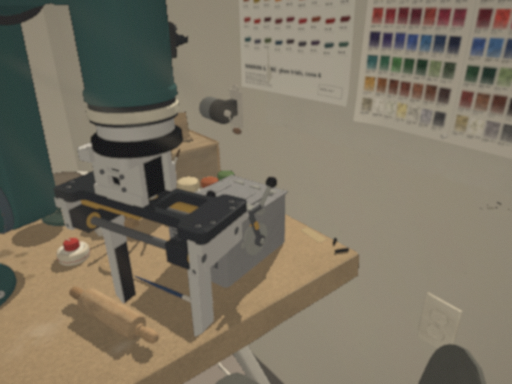

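View pics/top0.png

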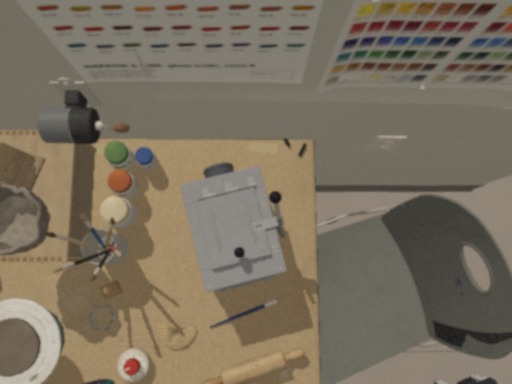

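```bash
python3 - <<'E'
from h import *
# joint fit of pose (x,y,yaw) from spotted points
M={'extractor':(0,0,0),'lever_pivot':(-.010,-.088,.070),'lever_ball':(.030,-.088,.182),'flap_hinge':(.07,0,.135),'flap_knob':(-.05,0,.161)}
P=[];Q=[]
for c in ['scene','top']:
    robot.snapshot(c)
    for n in M:
        for k in range(2):
            for d in robot.spot_point(n,c)[:2]:
                p=np.array(d['centre'])
                P.append(M[n]);Q.append(p)
P=np.array(P);Q=np.array(Q)
from scipy.optimize import least_squares
def f(v): 
    r=R.from_euler('z',v[3]).apply(P)+v[:3]-Q; return r.ravel()
s=least_squares(f,[.49,-.213,0,.12],loss='soft_l1',f_scale=.004)
print(s.x.round(4)); print(np.c_[P,f(s.x).reshape(-1,3)].round(3))
for n in ['stamp_block','blue_jar','timer','round_cutter','rolling_pin','wood_rib','brush_2','brush_tin','bowl','easel']:
    for d in robot.recognise(n,'top')[:1]: print(n,np.round(d['centre'],3),round(d['score'],2))
E
```

```text
[ 0.4914 -0.2148  0.0011  0.2524]
[[ 0.     0.     0.    -0.002 -0.002 -0.005]
 [ 0.     0.     0.    -0.002 -0.002 -0.005]
 [-0.01  -0.088  0.07  -0.003 -0.     0.001]
 [-0.01  -0.088  0.07  -0.003 -0.     0.001]
 [ 0.03  -0.088  0.182  0.001  0.002 -0.007]
 [ 0.03  -0.088  0.182  0.001  0.002 -0.007]
 [ 0.07   0.     0.135  0.004  0.001  0.002]
 [ 0.07   0.     0.135  0.004  0.001  0.002]
 [-0.05   0.     0.161  0.002 -0.     0.007]
 [-0.05   0.     0.161  0.002 -0.     0.007]
 [ 0.     0.     0.     0.001  0.001  0.003]
 [ 0.     0.     0.     0.001  0.001  0.003]
 [-0.01  -0.088  0.07   0.001  0.     0.003]
 [-0.01  -0.088  0.07   0.001  0.     0.003]
 [ 0.03  -0.088  0.182 -0.001  0.002 -0.003]
 [ 0.03  -0.088  0.182 -0.001  0.002 -0.003]
 [ 0.07   0.     0.135 -0.001 -0.004 -0.001]
 [ 0.07   0.     0.135 -0.001 -0.004 -0.001]
 [-0.05   0.     0.161 -0.002 -0.001 -0.001]
 [-0.05   0.     0.161 -0.002 -0.001 -0.001]]Traceback (most recent call last):
  File "<stdin>", line 19, in <module>
ValueError: it knows: cassette_mid, extractor, flap, flap_hinge, flap_knob, lever, lever_ball, lever_pivot, slot_mouth
```

The top view shows the machine unobstructed. The lever ball is at about (275,197), the flap knob at (239,252) and the spigot at (218,170), and the brush lies ahead of the front at about (245,313). I'll refine the pose from the two black balls.

```bash
cat >> h.py <<'E'
def ray(c,uv,z):
    m=robot.camera_model(c);K=m['camera_matrix'];Rm=cv2.Rodrigues(np.array(m['rvec']))[0];t=np.array(m['tvec']).ravel()
    d=Rm.T@np.linalg.inv(K)@np.array([uv[0],uv[1],1.]);C=-Rm.T@t
    return C+d*(z-C[2])/d[2]
def blob(im,u,v,w=10,th=60):
    g=im.max(2)[v-w:v+w+1,u-w:u+w+1]; m=(g<th).astype(np.uint8)
    n,l,s,c=cv2.connectedComponentsWithStats(m); k=1+np.argmax(s[1:,4]); return c[k]+[u-w,v-w],s[k,4]
E
python3 - <<'E'
from h import *
im=cv2.imread('pics/top0.png')
k,a=blob(im,239,252); b,a2=blob(im,275,197); print(k,a,b,a2)
K=ray('top',k,.161);B=ray('top',b,.182);print(K,B)
d=(B-K)[:2]; print(np.linalg.norm(d),np.hypot(80,88)/1000)
yaw=np.arctan2(d[1],d[0])-np.arctan2(-.088,.08);r=R.from_euler('z',yaw)
print('yaw',yaw, K-r.apply([-.05,0,.161]),B-r.apply([.03,-.088,.182]))
print('table edge',ray('top',(235,139),0),ray('top',(316,230),0))
E
```

```text
[239.01612903 252.08064516] 62 [274.68965517 197.01149425] 87
[ 0.44292692 -0.22661256  0.161     ] [ 0.54181394 -0.29179803  0.182     ]
0.11843896309071512 0.11892854997854804
yaw 0.250171731469104 [ 4.91370412e-01 -2.14234042e-01  2.77555756e-17] [ 4.90961647e-01 -2.13964587e-01 -5.55111512e-17]
table edge [ 0.70440626 -0.21682575  0.        ] [ 0.49636756 -0.39670548  0.        ]
```

```bash
cat >> h.py <<'E'
O=np.array([.4912,-.2141,0]);YAW=.2505
def state():
    o=robot.get_obs(); p=np.array(o['tool_pos']); r=R.from_euler('xyz',o['ee_rot'])
    g=R.from_euler('z',-YAW).apply(p+r.apply([0,0,.18])-O)*1000
    tilt=(R.from_euler('xyz',[np.pi,0,YAW]).inv()*r).as_rotvec()
    print('t',round(o['time'],2),'grasp(ext mm)',g.round(1),'rotvec vs ext-aligned',tilt.round(3),'F',np.round(o['wrist_force'],1),'w',round(o['width'],4),'ff',round(o['finger_force'],1))
    return g
def goto(x,y,z):
    g=state(); d=np.array([x,y,z])-g; print('tool units',(d*[1,-1,-1]/40).round(3))
E
python3 -c "
from h import *
goto(30,-88,215)"
```

```text
t 1.9 grasp(ext mm) [-357.4 -216.9  224.7] rotvec vs ext-aligned [-0.    -0.    -0.119] F [-0.5  0.5 -0.2] w 0.0939 ff 0.0
tool units [ 9.684 -3.223  0.243]
```

Request:
{"method": "play_rows", "body": {"translation": [[0, 0, -0.5], [0, 0, 0], [0.8, -0.27, 0], [0.8, -0.27, 0], [0.8, -0.27, 0], [0.8, -0.27, 0], [0.8, -0.27, 0], [0.8, -0.27, 0]], "twist": [[0, 0, 0.6], [0, 0, 0.59], [0, 0, 0], [0, 0, 0], [0, 0, 0], [0, 0, 0], [0, 0, 0], [0, 0, 0]], "gripper": [0.3, 0.3, 0.3, 0.3, 0.3, 0.3, 0.3, 0.3]}}

```text
time: 2.7
tool_pos: [0.3697, -0.4015, 0.4248]
ee_rot: [3.141, -0.0, 0.251]
wrist_force: [0.2, 0.6, 0.1]
width: 0.061
finger_force: 0.0
```

Request:
{"method": "play_rows", "body": {"translation": [[0.8, -0.27, 0], [0.8, -0.27, 0], [0.8, -0.27, 0], [0.8, -0.27, 0], [0.8, -0.27, 0], [0.8, -0.27, 0], [0, 0, 0], [0, 0, 0]], "twist": [[0, 0, 0], [0, 0, 0], [0, 0, 0], [0, 0, 0], [0, 0, 0], [0, 0, 0], [0, 0, 0], [0, 0, 0]], "gripper": [0.3, 0.3, 0.3, 0.3, 0.3, 0.3, 0.3, 0.3]}}

```text
time: 3.5
tool_pos: [0.539, -0.2916, 0.4243]
ee_rot: [-3.141, 0.001, 0.252]
wrist_force: [0.2, 0.1, 0.3]
width: 0.061
finger_force: 0.0
```

```bash
python3 -c "
from h import *
goto(30,-88,184)"
```

```text
t 3.5 grasp(ext mm) [ 26.9 -86.9 244.3] rotvec vs ext-aligned [ 0.    -0.001 -0.002] F [0.2 0.1 0.3] w 0.061 ff 0.0
tool units [0.078 0.027 1.508]
```

Request:
{"method": "play_rows", "body": {"translation": [[0.04, 0.015, 0.4], [0.04, 0.015, 0.4], [0, 0, 0.4], [0, 0, 0.3], [0, 0, 0], [0, 0, 0], [0, 0, 0], [0, 0, 0]], "twist": [[0, 0, 0.02], [0, 0, 0], [0, 0, 0], [0, 0, 0], [0, 0, 0], [0, 0, 0], [0, 0, 0], [0, 0, 0]], "gripper": [0.3, 0.3, 0.3, 0.3, 0.3, -1, -1, -1]}}

```text
time: 4.3
tool_pos: [0.542, -0.2925, 0.366]
ee_rot: [3.14, -0.001, 0.249]
wrist_force: [0.0, -0.3, -1.0]
width: 0.0407
finger_force: 0.0
```

Request:
{"method": "play_rows", "body": {"translation": [[0, 0, 0], [0, 0, 0], [0, 0, 0]], "twist": [[0, 0, 0], [0, 0, 0], [0, 0, 0]], "gripper": [-1, -1, -1]}}

```text
time: 4.6
tool_pos: [0.5421, -0.2926, 0.3652]
ee_rot: [3.14, -0.001, 0.249]
wrist_force: [1.3, -1.2, 0.3]
width: 0.0229
finger_force: 30.0
```

```bash
python3 -c "
from h import *
state()
# arc rows: lever angle steps
th0=np.arctan2(.112,.040);p=np.array([[np.cos(th0+a),np.sin(th0+a)] for a in np.linspace(0,.8,9)])*119
print((np.diff(p,axis=0)*[1,-1]/40).round(2))"
```

```text
t 4.6 grasp(ext mm) [ 30.  -89.  185.2] rotvec vs ext-aligned [-0.002  0.001  0.002] F [ 1.3 -1.2  0.3] w 0.0229 ff 30.0
[[-0.28 -0.09]
 [-0.29 -0.06]
 [-0.3  -0.03]
 [-0.3   0.  ]
 [-0.3   0.03]
 [-0.29  0.06]
 [-0.28  0.09]
 [-0.27  0.12]]
```

Request:
{"method": "play_rows", "body": {"translation": [[-0.28, 0, -0.09], [-0.29, 0, -0.06], [-0.3, 0, -0.03], [-0.3, 0, 0], [-0.3, 0, 0.03], [-0.29, 0, 0.06], [-0.28, 0, 0.09], [-0.27, 0, 0.12]], "twist": [[0, 0, 0], [0, 0, 0], [0, 0, 0], [0, 0, 0], [0, 0, 0], [0, 0, 0], [0, 0, 0], [0, 0, 0]], "gripper": [-1, -1, -1, -1, -1, -1, -1, -1]}}

```text
time: 5.4
tool_pos: [0.4518, -0.3154, 0.3607]
ee_rot: [3.14, -0.004, 0.248]
wrist_force: [13.4, 5.4, 13.8]
width: 0.0221
finger_force: 30.0
```

Request:
{"method": "play_rows", "body": {"translation": [[0, 0, 0], [0, 0, 0], [0, 0, 0], [0, 0, 0]], "twist": [[0, 0, 0], [0, 0, 0], [0, 0, 0], [0, 0, 0]], "gripper": [-1, -1, -1, -1]}}

```text
time: 5.8
tool_pos: [0.4524, -0.3151, 0.3609]
ee_rot: [3.14, -0.003, 0.249]
wrist_force: [1.1, 0.8, 6.2]
width: 0.0222
finger_force: 30.0
```

```bash
python3 -c "
from h import *
state()"
```

```text
t 5.8 grasp(ext mm) [-62.1 -88.5 180.9] rotvec vs ext-aligned [-0.001  0.003  0.002] F [1.1 0.8 6.2] w 0.0222 ff 30.0
```

Request:
{"method": "play_rows", "body": {"translation": [[0, 0, 0], [0, 0, 0], [0, 0, 0], [0, 0, -0.4], [0, 0, -0.6], [0, 0, -0.6], [0, 0, 0], [0, 0, 0]], "twist": [[0, 0, 0], [0, 0, 0], [0, 0, 0], [0, 0, 0], [0, 0, 0], [0, 0, 0], [0, 0, 0], [0, 0, 0]], "gripper": [0, 0, 0, 0, 0, 0, 0, 0]}}

```text
time: 6.6
tool_pos: [0.4524, -0.3151, 0.4232]
ee_rot: [-3.141, 0.0, 0.249]
wrist_force: [0.1, -0.2, -0.1]
width: 0.0469
finger_force: 0.0
```

```bash
python3 -c "
from h import *
goto(-50,0,200)
im=snap('wrist','w1.png'); snap('top','t1.png')
for c in ['wrist','top']:
  for n in ['lever_ball','flap_knob']:
    for d in robot.spot_point(n,c)[:1]: print(c,n,(R.from_euler('z',-YAW).apply(np.array(d['centre'])-O)*1000).round(),round(d['score'],2))"
```

```text
t 6.6 grasp(ext mm) [-62.7 -88.2 243.2] rotvec vs ext-aligned [ 0.    -0.     0.002] F [ 0.1 -0.2 -0.1] w 0.0469 ff 0.0
tool units [ 0.318 -2.204  1.08 ]
wrist lever_ball [-61. -90. 177.] 0.64
wrist flap_knob [-52.  -1. 166.] 0.64
top flap_knob [-49.  -1. 160.] 0.88
```

Request:
{"method": "play_rows", "body": {"translation": [[0.08, -0.55, 0], [0.08, -0.55, 0], [0.08, -0.55, 0], [0.08, -0.55, 0], [0, 0, 0.5], [0, 0, 0.5], [0, 0, 0.5], [0, 0, 0.4]], "twist": [[0, 0, 0], [0, 0, 0], [0, 0, 0], [0, 0, 0], [0, 0, 0], [0, 0, 0], [0, 0, 0], [0, 0, 0]], "gripper": [0, 0, 0, 0, 0, 0, 0, 0]}}

```text
time: 7.7
tool_pos: [0.4429, -0.2263, 0.3461]
ee_rot: [-3.14, 0.001, 0.249]
wrist_force: [1.3, 0.5, 1.0]
width: 0.0471
finger_force: 0.0
```

Request:
{"method": "play_rows", "body": {"translation": [[0, 0, 0], [0, 0, 0], [0, 0, 0], [0, 0, 0], [0, 0, 0], [0, 0, 0]], "twist": [[0, 0, 0], [0, 0, 0], [0, 0, 0], [0, 0, 0], [0, 0, 0], [0, 0, 0]], "gripper": [0, -1, -1, -1, -1, -1]}}

```text
time: 8.3
tool_pos: [0.4433, -0.2267, 0.3489]
ee_rot: [3.14, -0.001, 0.249]
wrist_force: [-0.5, 0.3, 2.6]
width: 0.0182
finger_force: 30.0
```

```bash
python3 -c "
from h import *
state()
th0=np.arctan2(.026,-.120);p=np.array([[np.cos(th0-a),np.sin(th0-a)] for a in np.linspace(0,1.8,19)])*122.8
print((np.diff(p,axis=0)*[1,-1]/40).round(2).tolist()); print(p[-1]+[70,135])"
```

```text
t 8.3 grasp(ext mm) [-49.3  -0.6 168.9] rotvec vs ext-aligned [-0.001  0.001  0.002] F [-0.5  0.3  2.6] w 0.0182 ff 30.0
[[0.08, -0.3], [0.11, -0.29], [0.14, -0.27], [0.16, -0.26], [0.19, -0.24], [0.21, -0.22], [0.23, -0.2], [0.25, -0.18], [0.27, -0.15], [0.28, -0.12], [0.29, -0.09], [0.3, -0.06], [0.31, -0.03], [0.31, -0.0], [0.31, 0.03], [0.3, 0.06], [0.29, 0.09], [0.28, 0.12]]
[122.5909862  245.96859092]
```

Request:
{"method": "play_rows", "body": {"translation": [[0.08, 0, -0.3], [0.11, 0, -0.29], [0.14, 0, -0.27], [0.16, 0, -0.26], [0.19, 0, -0.24], [0.21, 0, -0.22]], "twist": [[0, 0, 0], [0, 0, 0], [0, 0, 0], [0, 0, 0], [0, 0, 0], [0, 0, 0]], "gripper": [-1, -1, -1, -1, -1, -1]}}

```text
time: 8.9
tool_pos: [0.4782, -0.2179, 0.4121]
ee_rot: [3.141, 0.0, 0.249]
wrist_force: [0.6, -2.3, -3.3]
width: 0.0181
finger_force: 30.0
```

```bash
python3 -c "
from h import *
state()"
```

```text
t 8.9 grasp(ext mm) [-13.6  -0.6 232.1] rotvec vs ext-aligned [-0.001 -0.     0.002] F [ 0.6 -2.3 -3.3] w 0.0181 ff 30.0
```

Still gripped with low force; carrying on around the arc.

Request:
{"method": "play_rows", "body": {"translation": [[0.23, 0, -0.2], [0.25, 0, -0.18], [0.27, 0, -0.15], [0.28, 0, -0.12], [0.29, 0, -0.09], [0.3, 0, -0.06], [0.31, 0, -0.03], [0.31, 0, 0]], "twist": [[0, 0, 0], [0, 0, 0], [0, 0, 0], [0, 0, 0], [0, 0, 0], [0, 0, 0], [0, 0, 0], [0, 0, 0]], "gripper": [-1, -1, -1, -1, -1, -1, -1, -1]}}

```text
time: 9.7
tool_pos: [0.5654, -0.1957, 0.4461]
ee_rot: [3.139, -0.002, 0.249]
wrist_force: [-1.0, -3.9, 4.6]
width: 0.0183
finger_force: 30.0
```

Request:
{"method": "play_rows", "body": {"translation": [[0.31, 0, 0.03], [0.3, 0, 0.06], [0.29, 0, 0.09], [0.28, 0, 0.12], [0, 0, 0], [0, 0, 0]], "twist": [[0, 0, 0], [0, 0, 0], [0, 0, 0], [0, 0, 0], [0, 0, 0], [0, 0, 0]], "gripper": [-1, -1, -1, -1, -1, -1]}}

```text
time: 10.3
tool_pos: [0.6119, -0.1838, 0.4341]
ee_rot: [3.138, -0.006, 0.25]
wrist_force: [3.1, -3.0, 5.6]
width: 0.0186
finger_force: 30.0
```

```bash
python3 -c "
from h import *
state()"
```

```text
t 10.3 grasp(ext mm) [125.6  -1.2 254.1] rotvec vs ext-aligned [-0.004  0.006  0.001] F [ 3.1 -3.   5.6] w 0.0186 ff 30.0
```

Request:
{"method": "play_rows", "body": {"translation": [[0.16, 0, 0.08], [0.16, 0, 0.1], [0, 0, 0], [0, 0, 0], [0, 0, 0], [0, 0, 0], [0, 0, 0], [0, 0, 0]], "twist": [[0, 0, 0], [0, 0, 0], [0, 0, 0], [0, 0, 0], [0, 0, 0], [0, 0, 0], [0, 0, 0], [0, 0, 0]], "gripper": [-1, -1, -1, 0, 0, 0, 0, 0]}}

```text
time: 11.1
tool_pos: [0.6227, -0.1809, 0.4244]
ee_rot: [-3.14, 0.001, 0.249]
wrist_force: [1.2, -0.1, 0.0]
width: 0.0471
finger_force: 0.2
```

Request:
{"method": "play_rows", "body": {"translation": [[0, 0, -0.4], [0, 0, -0.5], [0, 0, -0.5], [0, 0, -0.5], [-0.6, 0, 0], [-0.6, 0, 0], [-0.6, 0, 0], [-0.6, 0, 0]], "twist": [[0, 0, 0], [0, 0, 0], [0, 0, 0], [0, 0, 0], [0, 0, 0], [0, 0, 0], [0, 0, 0], [0, 0, 0]], "gripper": [0, 0, 0, 0, 0, 0, 0, 0]}}

```text
time: 11.9
tool_pos: [0.5286, -0.2047, 0.5009]
ee_rot: [-3.141, 0.001, 0.249]
wrist_force: [-0.2, -0.2, 0.3]
width: 0.0473
finger_force: 0.0
```

Request:
{"method": "play_rows", "body": {"translation": [[-0.6, 0, 0], [-0.6, 0, 0], [0, 0, 0], [0, 0, 0]], "twist": [[0, 0, 0], [0, 0, 0], [0, 0, 0], [0, 0, 0]], "gripper": [0, 0, 0, 0]}}

```text
time: 12.3
tool_pos: [0.4829, -0.2164, 0.5014]
ee_rot: [3.141, -0.001, 0.248]
wrist_force: [0.8, 0.5, 0.1]
width: 0.0471
finger_force: 0.0
```

```bash
python3 -c "
from h import *
goto(0,0,118)
a=snap('wrist','w2.png'); b=snap('scene','s2.png'); cv2.imwrite('pics/two.png',cv2.resize(np.hstack([a,b])[:,:,::-1],(800,300)))
for c in ['wrist','scene']:
  for n in ['cassette_mid','slot_mouth','flap_knob','lever_ball']:
    for d in robot.spot_point(n,c)[:1]: print(c,n,(R.from_euler('z',-YAW).apply(np.array(d['centre'])-O)*1000).round(),round(d['score'],2))"
```

```text
t 12.3 grasp(ext mm) [-8.400e+00 -2.000e-01  3.214e+02] rotvec vs ext-aligned [-0.     0.001  0.002] F [0.8 0.5 0.1] w 0.0471 ff 0.0
tool units [ 2.110e-01 -5.000e-03  5.085e+00]
wrist cassette_mid [-0. -6. 70.] 0.68
wrist slot_mouth [ 2. -2. 89.] 0.56
wrist flap_knob [-59. -87. 177.] 0.21
wrist lever_ball [-59. -92. 173.] 0.69
scene cassette_mid [-1.  1. 68.] 0.53
scene slot_mouth [ 2. -1. 94.] 0.92
scene flap_knob [144.   1. 234.] 0.74
scene lever_ball [-63. -91. 180.] 0.67
```

View pics/two.png

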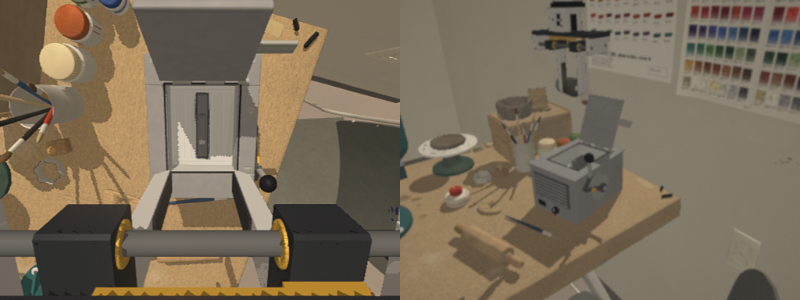

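The flap is open at the stop (knob measured at 144, 1, 234 mm) and the lever is forward. The cassette tab shows in the well at about (203,125) in the wrist view. I'll descend over it with the fingers half open.

Request:
{"method": "play_rows", "body": {"translation": [[0.1, 0, 0.7], [0.11, 0, 0.7], [0, 0, 0.7], [0, 0, 0.7], [0, 0, 0.7], [0, 0, 0.6], [0, 0, 0], [0, 0, 0]], "twist": [[0, 0, -0.02], [0, 0, 0], [0, 0, 0], [0, 0, 0], [0, 0, 0], [0, 0, 0], [0, 0, 0], [0, 0, 0]], "gripper": [0, 0, 0, 0, 0, 0, 0, 0]}}

```text
time: 13.6
tool_pos: [0.4914, -0.2145, 0.3373]
ee_rot: [-3.141, 0.0, 0.251]
wrist_force: [1.3, -0.6, 1.2]
width: 0.047
finger_force: 0.0
```

```bash
python3 -c "
from h import *
goto(0,0,117)"
```

```text
t 13.6 grasp(ext mm) [  0.   -0.4 157.3] rotvec vs ext-aligned [ 0. -0. -0.] F [ 1.3 -0.6  1.2] w 0.047 ff 0.0
tool units [-1.000e-03 -9.000e-03  1.008e+00]
```

Request:
{"method": "play_rows", "body": {"translation": [[0, 0, 0.3], [0, 0, 0.3], [0, 0, 0.25], [0, 0, 0.15], [0, 0, 0]], "twist": [[0, 0, 0], [0, 0, 0], [0, 0, 0], [0, 0, 0], [0, 0, 0]], "gripper": [0, 0, 0, 0, 0]}}

```text
time: 14.1
tool_pos: [0.4909, -0.2143, 0.2955]
ee_rot: [-3.14, 0.002, 0.251]
wrist_force: [0.7, -0.3, -0.5]
width: 0.0473
finger_force: 0.0
```

Request:
{"method": "play_rows", "body": {"translation": [[0, 0, 0], [0, 0, 0], [0, 0, 0], [0, 0, 0], [0, 0, 0], [0, 0, 0], [0, 0, 0]], "twist": [[0, 0, 0], [0, 0, 0], [0, 0, 0], [0, 0, 0], [0, 0, 0], [0, 0, 0], [0, 0, 0]], "gripper": [-1, -1, -1, -1, -1, -1, -1]}}

```text
time: 14.8
tool_pos: [0.4913, -0.2145, 0.2973]
ee_rot: [3.141, -0.0, 0.251]
wrist_force: [-0.1, 0.4, 1.5]
width: 0.0101
finger_force: 30.0
```

```bash
python3 -c "
from h import *
state()"
```

```text
t 14.8 grasp(ext mm) [ 1.000e-01 -5.000e-01  1.173e+02] rotvec vs ext-aligned [-0.  0. -0.] F [-0.1  0.4  1.5] w 0.0101 ff 30.0
```

Request:
{"method": "play_rows", "body": {"translation": [[0, 0, -0.15], [0, 0, -0.3], [0, 0, -0.35], [0, 0, -0.35], [0, 0, -0.35], [0, 0, -0.35], [0, 0, -0.35], [0, 0, -0.35]], "twist": [[0, 0, 0], [0, 0, 0], [0, 0, 0], [0, 0, 0], [0, 0, 0], [0, 0, 0], [0, 0, 0], [0, 0, 0]], "gripper": [-1, -1, -1, -1, -1, -1, -1, -1]}}

```text
time: 15.6
tool_pos: [0.4912, -0.2144, 0.4005]
ee_rot: [3.141, -0.0, 0.251]
wrist_force: [0.4, 1.8, -1.2]
width: 0.01
finger_force: 30.0
```

Request:
{"method": "play_rows", "body": {"translation": [[0, 0, -0.35], [0, 0, -0.35], [0, 0, -0.35], [0, 0, -0.35], [0, 0, -0.35], [0, 0, -0.35], [0, 0, -0.35], [0, 0, -0.25]], "twist": [[0, 0, 0], [0, 0, 0], [0, 0, 0], [0, 0, 0], [0, 0, 0], [0, 0, 0], [0, 0, 0], [0, 0, 0]], "gripper": [-1, -1, -1, -1, -1, -1, -1, -1]}}

```text
time: 16.4
tool_pos: [0.4912, -0.2144, 0.5088]
ee_rot: [3.141, -0.001, 0.251]
wrist_force: [-0.1, -0.4, -1.5]
width: 0.0098
finger_force: 30.0
```

Request:
{"method": "play_rows", "body": {"translation": [[0, 0, 0], [0, 0, 0], [0, 0, 0], [0, 0, 0], [0, 0, 0]], "twist": [[0, 0, 0], [0, 0, 0], [0, 0, 0], [0, 0, 0], [0, 0, 0]], "gripper": [-1, -1, -1, -1, -1]}}

```text
time: 16.9
tool_pos: [0.4913, -0.2145, 0.5064]
ee_rot: [-3.141, 0.001, 0.251]
wrist_force: [0.2, 0.3, -1.7]
width: 0.0098
finger_force: 30.0
```

```bash
python3 -c "
from h import *
state();print(np.round(robot.get_obs()['joint_positions'],2))"
```

```text
t 16.9 grasp(ext mm) [-2.000e-01 -2.000e-01  3.264e+02] rotvec vs ext-aligned [ 0.001 -0.001 -0.   ] F [ 0.2  0.3 -1.7] w 0.0098 ff 30.0
[-0.52  0.06  1.2  -0.    1.88  0.8 ]
```

Request:
{"method": "play_rows", "body": {"translation": [[0, 0, 0], [0, 0, 0], [0, 0, 0], [0, 0, 0], [0, 0, 0], [0, 0, 0], [0, 0, 0], [0, 0, 0]], "twist": [[0, 0, -0.4], [0, 0, -0.7], [0, 0, -0.7], [0, 0, -0.7], [0, 0, -0.7], [0, 0, -0.7], [0, 0, -0.7], [0, 0, -0.7]], "gripper": [-1, -1, -1, -1, -1, -1, -1, -1]}}

```text
time: 17.7
tool_pos: [0.4912, -0.2144, 0.5068]
ee_rot: [-3.141, 0.0, 0.784]
wrist_force: [-0.0, 0.6, -1.0]
width: 0.0099
finger_force: 30.0
```

Request:
{"method": "play_rows", "body": {"translation": [[0, 0, 0], [0, 0, 0], [0, 0, 0], [0, 0, 0], [0, 0, 0], [0, 0, 0], [0, 0, 0], [0, 0, 0]], "twist": [[0, 0, -0.7], [0, 0, -0.7], [0, 0, -0.7], [0, 0, -0.7], [0, 0, -0.7], [0, 0, -0.7], [0, 0, -0.7], [0, 0, -0.7]], "gripper": [-1, -1, -1, -1, -1, -1, -1, -1]}}

```text
time: 18.5
tool_pos: [0.4912, -0.2144, 0.5068]
ee_rot: [-3.141, -0.0, 1.344]
wrist_force: [0.5, 0.3, -1.6]
width: 0.0096
finger_force: 30.0
```

Request:
{"method": "play_rows", "body": {"translation": [[0, 0, 0], [0, 0, 0], [0, 0, 0], [0, 0, 0], [0, 0, 0], [0, 0, 0], [0, 0, 0], [0, 0, 0]], "twist": [[0, 0, -0.7], [0, 0, -0.7], [0, 0, -0.7], [0, 0, -0.7], [0, 0, -0.7], [0, 0, -0.7], [0, 0, -0.6], [0, 0, 0]], "gripper": [-1, -1, -1, -1, -1, -1, -1, -1]}}

```text
time: 19.3
tool_pos: [0.4912, -0.2144, 0.5068]
ee_rot: [-3.141, -0.0, 1.821]
wrist_force: [0.5, 0.3, -1.4]
width: 0.0098
finger_force: 30.0
```

Request:
{"method": "play_rows", "body": {"translation": [[0, 0, 0], [0, 0, 0], [0, 0, 0], [0, 0, 0], [0, 0, 0], [0, 0, 0]], "twist": [[0, 0, 0], [0, 0, 0], [0, 0, 0], [0, 0, 0], [0, 0, 0], [0, 0, 0]], "gripper": [-1, -1, -1, -1, -1, -1]}}

```text
time: 19.9
tool_pos: [0.4912, -0.2144, 0.5071]
ee_rot: [3.142, 0.0, 1.821]
wrist_force: [-0.0, 0.4, -1.4]
width: 0.0097
finger_force: 30.0
```

```bash
python3 -c "
from h import *
state()
a=snap('wrist','w3.png'); b=snap('scene','s3.png'); cv2.imwrite('pics/three.png',cv2.resize(np.hstack([a,b])[:,:,::-1],(800,300)))
for c in ['wrist','scene']:
  for n in ['cassette_mid','flap_knob','lever_ball']:
    for d in robot.spot_point(n,c)[:1]: print(c,n,(R.from_euler('z',-YAW).apply(np.array(d['centre'])-O)*1000).round(),round(d['score'],2))"
```

```text
t 19.9 grasp(ext mm) [ -0.   -0.4 327.1] rotvec vs ext-aligned [-0.   -0.   -1.57] F [-0.   0.4 -1.4] w 0.0097 ff 30.0
wrist cassette_mid [  2.  -2. 279.] 0.79
wrist flap_knob [142.  -1. 234.] 0.81
wrist lever_ball [-60. -90. 175.] 0.77
scene cassette_mid [  1.   2. 281.] 0.96
scene flap_knob [147.  -1. 231.] 0.94
scene lever_ball [-65. -94. 181.] 0.73
```

View pics/three.png

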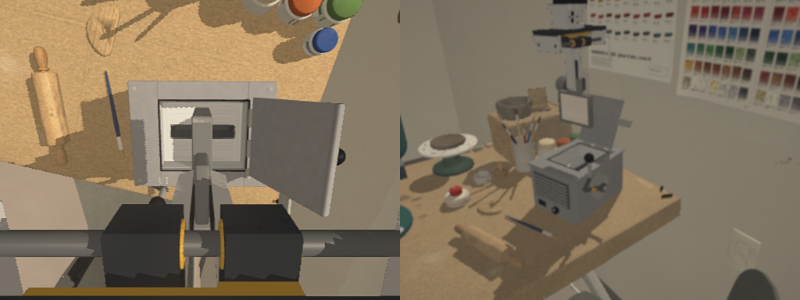

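The scene view shows the cassette hanging upright at about (575,108), its pleated face towards the louvred front. Its middle measures 0.28 m high, the flap is open behind it, the lever ball is still forward at (588,157), and nothing else on the table has moved. I'm handing the job in.

```bash
python3 -c "
from h import *
print(robot.close_job())"
```

```text
the job is handed in; nothing more can be done
None
```

The job is handed in, though the hand-in call returned no verdict: at the last check the lever was in the service notch, the flap was open at its stop, and the cassette was held upright and still, turned a quarter turn to face the louvred front, with its lower edge about 9 cm above the deck.

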